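One turn of the hand press

ROBOT

A 6-joint arm with a two-finger parallel gripper is mounted at the origin on a cart in front of the work surface, level with it; the furniture and walls round the work are solid. World frame = base frame: x ahead of the robot, y to its left, z up, the work surface at z = 0. Lengths are in m, angles in degrees, forces in N, time in s.
With the tool pointing down it reaches from about 0.4 to 0.825 m from the base axis. Payload 7 kg.
Tool frame: the origin (TCP) lies at the centre of the arm's flange, where the gripper is bolted on; the fingertips stand 178 mm ahead of it and the grasp point (between the pads) lies 159 mm ahead of it (ctrl.hold_point_z is the distance from the TCP to the grasp point, in m); z points along the fingers, y is the line along which they close (so a half turn about z gives the same grasp; the last joint's range is limited). The gripper opens to 88 mm and grips with 3 to 60 N. Pads are 19 mm wide; open, the fingers measure 130 mm over their backs; the gripper's body (78 mm by 193 mm) begins 47 mm behind the grasp point.
Start: joints at [90.705, 20.546, 0.682, 0, -70.136, -16.507], TCP at [0.184, 0.649, 0.405] pointing down, gripper open.
Joint ranges: [-176.03, 176.03], [-82.01, 121.73], [-58.28, 71.71], [-173.87, 95.51], [-174.79, -0.11], [-173.66, 173.66]. Speed limits (degrees/s): [136.94, 136.94, 172.46, 180, 180, 180].

INTERFACE

Orientations are given as [roll, pitch, yaw] about the fixed x, y, z axes, in that order (R = Rz(yaw) Ry(pitch) Rx(roll)).
In Python, from plant import ctrl gives the robot as it stands.
- The arm moves only by the shell command python3 -m inch 'ROWS'. ROWS is JSON, one flat list of numbers, 7 for each row, row after row: the closure, from 0 (fully open) to 1 (shut), then the shift along the tool's x, y, z in mm, then the turn, a rotation vector about the tool's x, y, z in degrees. In form: [hand, x, y, z, wx, wy, wz, hand, x, y, z, wx, wy, wz, ...]. A call has 1 to 5 rows; each row is the pose to reach, as a shift and turn from the pose commanded when the call began, along the tool's axes at that moment; what a row does not reach only later rows make up. A row lasts 1/10 s, in which the tool goes at most 50 mm and 8.59 degrees, less where a joint would pass 70% of its speed; a pose out of reach is approached as far as the arm can. A call with a gripper value outside its range is refused whole. The fingers move at their own pace and stop on an object; the grip force is fixed at half the most. Time passes only in rows, so rows that repeat a pose let the fingers close. It gives the time, the measured TCP pose, the force, the opening and the grip force at its end, in the units of the state.
- ctrl.get_obs(): the state, without advancing time (a new reading comes with each control period).
- ctrl.snapshot(name): name is "side" or "top" or "wrist"; returns a dict with "frame" (384x512x3 uint8, red, green, blue), "K" (3x3 intrinsics, pixels), "R" (3x3) and "t" (3): a world point X has camera coordinates R X + t. Camera axes: x right, y down, z forward; pixel columns grow to the right and rows downward; lengths in m; the calibration is good to about 2 mm. A picture is of the moment at which its call begins. There is no depth.
- ctrl.close_job(): hands the job in; it is judged then, once.
Trained networks look in a picture, given as the dict that the camera call returned (one of the last four; its "shot" number tells which), for a name from the list of things; names that differ only in an ending like _2 or _b are one class to them, and where a whole thing is asked for, a point or a joint stands for the part that bears it (a point fixed in the world has none). Each returns a list of dicts, best first, with "p" (0 to 1); they miss things now and then, are a little off and sometimes report something else, mostly with a low value. They report only what shows in the picture. A call takes as long as a camera call.
- ctrl.recognise(picture, thing): "location" ([x, y, z] in m, in world coordinates, good to about 4 mm: the middle of the surface that is visible of it).
- ctrl.trace(picture, thing): "pixels" (384x512 bool, what is visible of it).
- ctrl.mark_of(picture, thing): "location" ([x, y, z] in m, in world coordinates, good to about 4 mm: a listed point, or the origin of a listed thing).
The state is a dict: "clock": time; "joint_pos": joint angles; "qvel": joint speeds; "tau": joint torques, N m; "tool_pos": TCP position; "orientation": TCP orientation; "force": force on the tool from outside, world axes, zero at the start; "moment": the same for the moment, N m; "opening": finger opening in m; "gripper_force": force on a finger pad.
Only numpy, scipy, OpenCV 4.12 (cv2) and the standard library are available. Lean on these libraries where they do the work, as an engineer would, in place of code of your own. Each camera call takes 0.05 s, during which the arm holds its last target. There are 200 camera calls.

TASK

Lower the small hand press by one turn of its hand wheel: with the tips or the outside of the fingers, push the wheel's upright handle round clockwise (seen from above) through exactly one turn, from the pointer all the way round until it stands at the pointer again, and leave it there. Only push the handle, do not grip it or take it between the fingers, and leave the loose things round the press where they stand.

Things in the scene. Friction and masses are not known exactly. Their poses are not given: they have to be found in the camera images.
- press: bench hand press, fixed to the bench: grey base plate 130 x 150 mm, two steel columns, grey crosshead, brass nut, 135 mm high without the wheel; a pellet die stands under its plate. Origin: centre of the underside, on the wheel's axis; z up, -x of this body is the side of the pointer. Its place and yaw differ from run to run.
- pointer (a point): tip of the fixed steel pointer, a 14 mm wide upturned tab 6 mm thick, 88 mm from the wheel axis just outside the rim, top 146 mm above the bench; it shows where the handle belongs at the start and after a whole turn.
- wheel_hub (a point): top centre of the wheel's hub, on the vertical wheel axis, 160 mm above the bench (the end of the screw stands up to 7 mm higher). The wheel is a dark level hand wheel, 140 mm outside diameter, five spokes, rim 16 mm thick with its top 157 mm above the bench.
- handle_mid (a point): middle of the wheel's one handle, an upright black revolving grip of 25 mm diameter, 54 mm long, from 159 to 213 mm above the bench; this point is on its axis 186 mm above the bench, 62 mm from the wheel axis.
- handle: the same handle, origin at its foot, 159 mm above the bench, on its axis; it spins freely about its own axis.
- wheel (a joint): angle of the wheel in rad: 0 with the handle at the pointer (starts within 0.08 of 0), grows as the wheel is turned clockwise seen from above, 6.283 after one whole turn. About 2 N at the handle turns it and it stays where it is left; each turn lowers the press plate 8 mm. End stops at -1.0 and 7.6.
- sample_vial: loose closed glass vial with a ribbed white cap, 28 mm diameter, 60 mm high, standing near the press; origin at the centre of its underside.
- steel_bowl: loose plain grey bowl, 55 mm diameter, 28 mm high, standing near the press; origin at the centre of its underside.
- lab_timer: loose white timer with two buttons, 66 x 66 x 18 mm, lying near the press; origin at the centre of its underside.

How it is judged:
By the outcome, as a careful person would: the job done as asked, in the order asked, and still so for the second after the job is handed in, with the robot touching nothing.
It also fails if it takes over 58 s, if anything falls off the work surface, if the arm or the gripper's body presses on something with over 40 N, if the wrist force passes 120 N, or if a joint passes its speed limit or range.

## Working session

There is one attempt and no reset: what is moved stays moved. The work goes in short steps, Python scripts to look and compute and a shell command to move; the robot and the scene stay as the last step left them, time stands still between calls to the robot, and variables do not carry over. Pictures are saved under pics/ and viewed, at most 10 in all, crops included, and the job is handed in when it is done.

```bash
mkdir -p pics; ls
cat > h.py <<'E'
from plant import ctrl
import numpy as np, cv2
def snap(n,f=None):
    s=ctrl.snapshot(n)
    if f: cv2.imwrite('pics/'+f,s['frame'][:,:,::-1])
    return s
E
python3 - <<'E'
from h import *
o=ctrl.get_obs();print(o['clock'],o['tool_pos'],o['orientation'],o['force'])
for c in('top','side'):
    s=snap(c,c+'0.png')
    for t in ('wheel_hub','handle_mid','pointer','press','sample_vial','steel_bowl','lab_timer'):
        print(c,t,[(np.round(d['location'],3).tolist(),round(d['p'],2)) for d in ctrl.mark_of(s,t)[:2]])
E
```

```text
pics
0.0 [0.1837799  0.64931913 0.40372438] [ 1.79906407e+02 -8.19153129e-03 -1.58126805e+01] [-0.20568574 -0.30483469 -0.29415889]
top wheel_hub [([0.499, 0.26, 0.161], 0.93)]
top handle_mid [([0.443, 0.226, 0.189], 0.92), ([0.499, 0.262, 0.161], 0.72)]
top pointer [([0.414, 0.221, 0.145], 0.57)]
top press [([0.49, 0.252, -0.002], 0.84)]
top sample_vial [([0.716, 0.317, 0.002], 0.57)]
top steel_bowl [([0.414, 0.506, 0.002], 0.86)]
top lab_timer [([0.39, 0.008, -0.002], 0.94)]
side wheel_hub [([0.498, 0.258, 0.161], 0.62)]
side handle_mid [([0.44, 0.22, 0.188], 0.95)]
side pointer [([0.417, 0.216, 0.148], 0.81)]
side press [([0.498, 0.257, 0.002], 0.7), ([0.395, 0.007, -0.006], 0.42)]
side sample_vial [([0.711, 0.322, 0.0], 0.62)]
side steel_bowl [([0.411, 0.509, 0.0], 0.69)]
side lab_timer [([0.394, 0.005, -0.005], 0.6)]
```

View pics/top0.png

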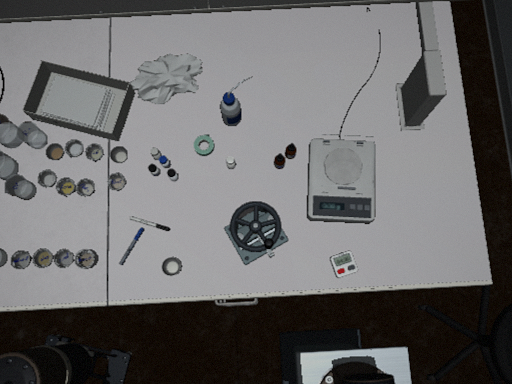

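View pics/side0.png

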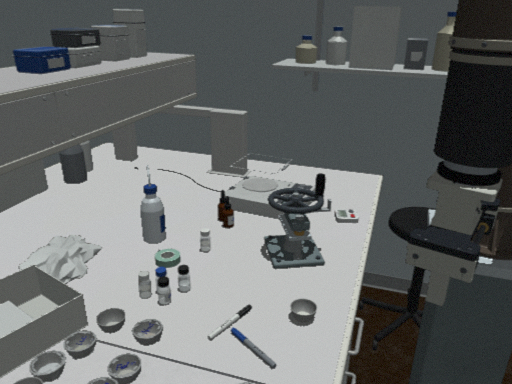

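The top picture shows the press wheel at (258,225), the handle at (270,243) toward the pointer, the timer at (343,263) and the bowl at (172,267). The side picture agrees, and all of the loose items are well below wheel height. I'll move to a hover behind the handle with closed fingers, then rotate the tool.

```bash
python3 -m inch '[1,30,28,-15,0,0,0, 1,66,62,-36,0,0,0, 1,102,95,-36,0,0,0, 1,138,129,-36,0,0,0, 1,165,154,-36,0,0,0]'
python3 -m inch '[1,36,34,0,0,0,0, 1,72,68,0,0,0,0, 1,108,101,0,0,0,0, 1,144,135,0,0,0,0, 1,165,154,0,0,0,0]'
python3 -m inch '[1,25,24,0,0,0,0, 1,50,47,0,0,0,0, 1,66,62,0,0,0,0, 1,66,62,0,0,0,0, 1,66,62,0,0,0,0]'
python3 -m inch '[1,0,0,0,0,0,8, 1,0,0,0,0,0,16, 1,0,0,0,0,0,24, 1,0,0,0,0,0,32, 1,0,0,0,0,0,40]'
python3 -m inch '[1,0,0,0,0,0,5, 1,0,0,0,0,0,5, 1,0,0,0,0,0,5]'
python3 - <<'E'
from h import *
o=ctrl.get_obs();print(o['clock'],o['tool_pos'],o['orientation'],o['force'],o['opening'],o['joint_pos'])
for c in('wrist','top'):
    s=snap(c,c+'1.png')
    for t in ('wheel_hub','handle_mid','pointer'):
        print(c,t,[(np.round(d['location'],4).tolist(),round(d['p'],2)) for d in ctrl.mark_of(s,t)[:2]])
E
```

```text
clock: 1.3
tool_pos: [0.3015, 0.4539, 0.4412]
orientation: [-179.9, 0.0, -15.8]
force: [1.0, 0.5, 0.6]
opening: 0.0532
gripper_force: 0.0
clock: 1.8
tool_pos: [0.4182, 0.2604, 0.4412]
orientation: [-180.0, -0.0, -15.9]
force: [0.2, 0.3, -0.1]
opening: 0.0127
gripper_force: 0.0
clock: 2.3
tool_pos: [0.4642, 0.1852, 0.4408]
orientation: [-180.0, -0.0, -15.9]
force: [0.6, 0.1, 0.0]
opening: 0.0004
gripper_force: 0.0
clock: 2.8
tool_pos: [0.4637, 0.1865, 0.4408]
orientation: [-180.0, 0.0, -56.1]
force: [0.2, -0.8, 0.2]
opening: 0.0006
gripper_force: 0.0
clock: 3.1
tool_pos: [0.4638, 0.1862, 0.4408]
orientation: [-180.0, 0.0, -60.6]
force: [0.5, 0.1, 0.2]
opening: 0.0001
gripper_force: 0.0
3.1 [0.46381019 0.18618585 0.4407625 ] [-1.79987763e+02  5.87814420e-03 -6.05894324e+01] [0.52373082 0.1409584  0.19191459] 0.00013138703141988786 [ 4.44378560e+01  2.48090264e+00 -1.75932539e+01 -2.66648668e-03
 -6.99125007e+01 -1.50263736e+01]
wrist wheel_hub []
wrist handle_mid [([0.4451, 0.2242, 0.1867], 0.85)]
wrist pointer []
top wheel_hub []
top handle_mid []
top pointer []
```

View pics/wrist1.png

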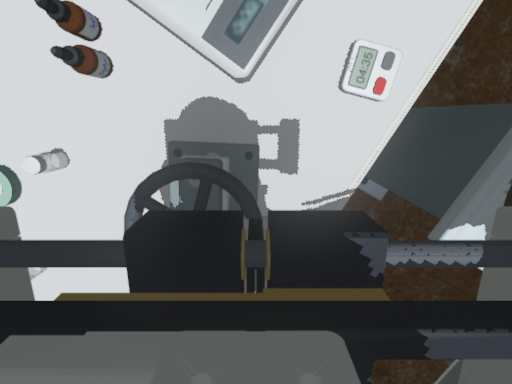

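The wrist view is mostly blocked by the gripper: the wheel shows at (193,225), and the fingers at (256,255) sit just behind the handle. The positions agree, so I'll go down and plan the circular push with the tool orientation fixed.

```bash
cat > plan.py <<'E'
import numpy as np,sys
psi=np.radians(-60.6); hub=np.array([.4968,.258])*1e3
X=np.array([np.cos(psi),np.sin(psi)]);Y=np.array([np.sin(psi),-np.cos(psi)])
a,b,r=9.5,21.,12.5   # finger half sizes x,y, handle radius
def dist(t):
    v=np.array([abs(t@X),abs(t@Y)]); s=np.linspace(0,60,6001)
    q=np.maximum(s[:,None]*v-[a,b],0); return s[np.argmax(np.hypot(*q.T)>=r)]
def C(deg):
    f=np.radians(deg); t=np.array([np.sin(f),-np.cos(f)])
    return hub+62*np.array([np.cos(f),np.sin(f)])-dist(t)*t
def rows(degs,p0):
    for d in degs:
        c=C(d)-p0; print(d,np.round([c@X,c@Y],1),np.round(C(d),1))
E
python3 -m inch '[1,0,0,30,0,0,0, 1,0,0,60,0,0,0, 1,0,0,80,0,0,0, 1,0,0,87,0,0,0, 1,0,0,87,0,0,0]'
python3 - <<'E'
from plan import *
from plant import ctrl
o=ctrl.get_obs();print(o['clock'],o['tool_pos'],o['force'])
p=np.array(o['tool_pos'])[:2]*1e3
rows([-144,-148],p)
s=-148
while s>-500:
    print('call from',s); rows([s-8*k for k in range(1,6)],C(s)); s-=40
E
```

```text
clock: 4.0
tool_pos: [0.4641, 0.1855, 0.3531]
orientation: [179.9, -0.0, -60.8]
force: [0.5, 0.3, 1.1]
opening: 0.0003
gripper_force: 0.0
4.0 [0.46410398 0.18553156 0.35310232] [0.46640544 0.3326537  1.07233969]
-144 [-18.  -5.] [459.7 203.6]
-148 [-22.3  -3.1] [455.9 206.5]
call from -148
-156 [-8.7  2.9] [449.1 212.6]
-164 [-17.2   4.6] [443.4 219.2]
-172 [-25.4   5.4] [438.7 226. ]
-180 [-33.2   5.5] [434.8 232.7]
-188 [-40.5   5.1] [431.5 239.2]
call from -188
-196 [-6.6 -0.3] [428.6 245.1]
-204 [-13.8  -1.8] [426.3 252.1]
-212 [-21.9  -5.3] [425.5 260.9]
-220 [-29.9 -11.1] [426.5 270.7]
-228 [-37.4 -19. ] [429.8 281.1]
call from -228
-236 [-6.1 -8.6] [434.3 290.6]
-244 [-10.9 -17.2] [439.5 299. ]
-252 [-14.5 -25.8] [445.1 306.4]
-260 [-17.2 -34.3] [451.3 312.9]
-268 [-18.3 -44.1] [459.2 318.7]
call from -268
-276 [  0.9 -10.9] [469.1 323.2]
-284 [  4.5 -22.5] [481.  325.8]
-292 [ 10.7 -33.8] [493.9 326. ]
-300 [ 17.8 -43.3] [505.7 324.5]
-308 [ 25.5 -51. ] [516.2 321.5]
call from -308
-316 [ 8.2 -6.2] [525.6 317.4]
-324 [ 16.7 -11. ] [533.9 312.4]
-332 [ 25.3 -14.4] [541.2 306.5]
-340 [ 34.  -16.7] [547.4 300.2]
-348 [ 42.4 -18. ] [552.7 293.4]
call from -348
-356 [ 8.1 -0.4] [556.9 286.6]
-364 [15.6 -0.2] [560.5 280. ]
-372 [22.5  0.2] [563.5 273.8]
-380 [29.2  0.8] [566.3 267.7]
-388 [36.9  3.3] [567.9 259.7]
call from -388
-396 [8.1 4.6] [567.9 250.3]
-404 [16.  11.6] [565.7 240.1]
-412 [22.8 20. ] [561.7 230. ]
-420 [28.2 28.6] [556.8 221.1]
-428 [32.4 37.3] [551.4 213.2]
call from -428
-436 [3.2 8.5] [545.5 206.2]
-444 [ 5.2 17.5] [538.6 200.1]
-452 [ 5.3 27.9] [529.7 194.8]
-460 [ 3.2 39.2] [518.8 191.2]
-468 [-1.9 50.9] [506.1 189.8]
call from -468
-476 [-6.8 10.4] [493.6 190.6]
-484 [-14.2  19. ] [482.5 192.8]
-492 [-22.2  25.9] [472.6 196.4]
-500 [-30.6  31.4] [463.7 201. ]
-508 [-39.1  35.5] [455.9 206.5]
```

```bash
python3 -m inch '[1,-9,-2,0,0,0,0, 1,-15,-3,0,0,0,0, 1,-18,-3,0,0,0,0, 1,-20,-3,0,0,0,0, 1,-22,-3,0,0,0,0]'
python3 -m inch '[1,-9,3,0,0,0,0, 1,-17,5,0,0,0,0, 1,-25,5,0,0,0,0, 1,-33,5,0,0,0,0, 1,-40,5,0,0,0,0]'
python3 -m inch '[1,-7,0,0,0,0,0, 1,-14,-2,0,0,0,0, 1,-22,-5,0,0,0,0, 1,-30,-11,0,0,0,0, 1,-37,-19,0,0,0,0]'
python3 - <<'E'
from h import *
for c in('side','top'):
    s=snap(c,c+'2.png')
    for t in ('wheel_hub','handle_mid','pointer'):
        print(c,t,[(np.round(d['location'],4).tolist(),round(d['p'],2)) for d in ctrl.mark_of(s,t)[:2]])
E
```

```text
clock: 4.5
tool_pos: [0.4559, 0.2064, 0.3542]
orientation: [-180.0, -0.0, -60.8]
force: [0.2, -2.4, 1.7]
opening: 0.0003
gripper_force: 1.0
clock: 5.0
tool_pos: [0.4318, 0.2394, 0.3537]
orientation: [-180.0, -0.0, -60.8]
force: [1.8, -2.1, 1.1]
opening: -0.0
gripper_force: 1.4
clock: 5.5
tool_pos: [0.4305, 0.2812, 0.3534]
orientation: [180.0, 0.0, -60.8]
force: [-2.5, -1.7, -0.0]
opening: 0.0005
gripper_force: 1.1
side wheel_hub []
side handle_mid [([0.4498, 0.2958, 0.1862], 0.69)]
side pointer [([0.4164, 0.2131, 0.147], 0.64)]
top wheel_hub []
top handle_mid []
top pointer [([0.4132, 0.2168, 0.1456], 0.73)]
```

View pics/side2.png

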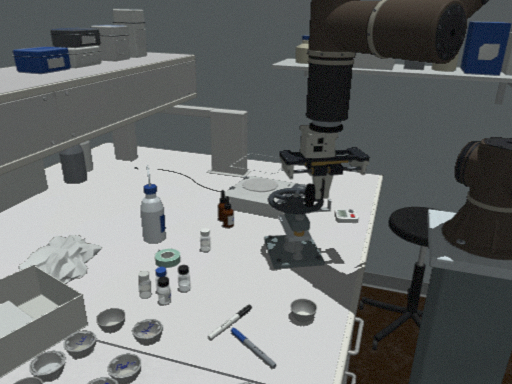

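The side view shows the fingers at (318,190) behind the handle at about (310,195). The wheel is following with about 2–3 N, so I'll continue.

```bash
python3 -m inch '[1,-6,-9,0,0,0,0, 1,-11,-17,0,0,0,0, 1,-14,-26,0,0,0,0, 1,-17,-34,0,0,0,0, 1,-18,-44,0,0,0,0]'
python3 -m inch '[1,1,-11,0,0,0,0, 1,4,-22,0,0,0,0, 1,11,-34,0,0,0,0, 1,18,-43,0,0,0,0, 1,25,-51,0,0,0,0]'
python3 - <<'E'
from plan import *
from h import *
o=ctrl.get_obs();p=np.array(o['tool_pos'])[:2]*1e3
rows([-308],p)
for c in('side','top'):
    s=snap(c,c+'3.png')
    for t in ('wheel_hub','handle_mid','pointer'):
        print(c,t,[(np.round(d['location'],4).tolist(),round(d['p'],2)) for d in ctrl.mark_of(s,t)[:2]])
E
```

```text
clock: 6.4
tool_pos: [0.4607, 0.3182, 0.3535]
orientation: [180.0, 0.0, -60.8]
force: [-2.1, -0.6, 0.4]
opening: 0.0003
gripper_force: 1.1
clock: 6.9
tool_pos: [0.5183, 0.3204, 0.3536]
orientation: [-180.0, 0.0, -60.8]
force: [-1.5, 1.8, 0.1]
opening: 0.0001
gripper_force: 1.2
-308 [-2.   1.3] [516.2 321.5]
side wheel_hub [([0.4992, 0.2572, 0.1592], 0.57)]
side handle_mid [([0.5335, 0.2979, 0.186], 0.59)]
side pointer [([0.4178, 0.2175, 0.1486], 0.55)]
top wheel_hub [([0.497, 0.2589, 0.16], 0.66)]
top handle_mid [([0.5379, 0.304, 0.1841], 0.78)]
top pointer [([0.413, 0.218, 0.1486], 0.82), ([0.5357, 0.3025, 0.1859], 0.24)]
```

```bash
python3 -m inch '[1,7,-5,0,0,0,0, 1,15,-10,0,0,0,0, 1,23,-13,0,0,0,0, 1,32,-15,0,0,0,0, 1,40,-17,0,0,0,0]'
python3 -m inch '[1,8,0,0,0,0,0, 1,16,0,0,0,0,0, 1,22,0,0,0,0,0, 1,29,1,0,0,0,0, 1,37,3,0,0,0,0]'
python3 -m inch '[1,8,5,0,0,0,0, 1,16,12,0,0,0,0, 1,23,20,0,0,0,0, 1,28,29,0,0,0,0, 1,32,37,0,0,0,0]'
python3 -m inch '[1,3,8,0,0,0,0, 1,5,17,0,0,0,0, 1,5,28,0,0,0,0, 1,3,39,0,0,0,0, 1,-2,51,0,0,0,0]'
python3 - <<'E'
from plan import *
from h import *
o=ctrl.get_obs();p=np.array(o['tool_pos'])[:2]*1e3
rows([-468,-474,-480,-486,-492,-496,-500,-504,-508,-514],p)
for c in('side','top'):
    s=snap(c,c+'4.png')
    for t in ('wheel_hub','handle_mid','pointer'):
        print(c,t,[(np.round(d['location'],4).tolist(),round(d['p'],2)) for d in ctrl.mark_of(s,t)[:2]])
E
```

```text
clock: 7.8
tool_pos: [0.5521, 0.2933, 0.3538]
orientation: [-180.0, -0.0, -60.8]
force: [-2.2, 2.5, 1.7]
opening: 0.0004
gripper_force: 1.3
clock: 8.3
tool_pos: [0.5671, 0.2597, 0.3536]
orientation: [-180.0, -0.0, -60.8]
force: [0.2, 2.6, 0.2]
opening: 0.0006
gripper_force: 1.0
clock: 8.8
tool_pos: [0.5495, 0.2132, 0.3537]
orientation: [180.0, -0.0, -60.8]
force: [1.6, 1.4, 0.4]
opening: 0.0008
gripper_force: 1.1
clock: 9.3
tool_pos: [0.5036, 0.1904, 0.3537]
orientation: [180.0, -0.0, -60.8]
force: [2.5, -0.9, 0.8]
opening: 0.0008
gripper_force: 1.1
-468 [ 1.8 -1.8] [506.1 189.8]
-474 [-3.2  6.2] [496.6 190.2]
-480 [-8.6 13.1] [487.9 191.5]
-486 [-14.4  19.1] [479.9 193.6]
-492 [-20.4  24.1] [472.6 196.4]
-496 [-24.6  27. ] [468.  198.6]
-500 [-28.8  29.6] [463.7 201. ]
-504 [-33.1  31.8] [459.7 203.6]
-508 [-37.4  33.7] [455.9 206.5]
-514 [-43.9  36. ] [450.7 211. ]
side wheel_hub [([0.4943, 0.2585, 0.1629], 0.91)]
side handle_mid [([0.4734, 0.1943, 0.185], 0.68)]
side pointer [([0.4159, 0.2133, 0.1467], 0.76)]
top wheel_hub []
top handle_mid [([0.4694, 0.1979, 0.1872], 0.69)]
top pointer [([0.4114, 0.2175, 0.1441], 0.9)]
```

```bash
python3 -m inch '[1,-3,6,0,0,0,0, 1,-9,13,0,0,0,0, 1,-14,19,0,0,0,0, 1,-20,24,0,0,0,0, 1,-25,27,0,0,0,0]'
python3 -m inch '[1,-2,1,0,0,0,0, 1,-4,3,0,0,0,0, 1,-4,3,0,0,0,0]'
python3 - <<'E'
from plan import *
from h import *
o=ctrl.get_obs();p=np.array(o['tool_pos'])[:2]*1e3
rows([-500,-504,-508,-512,-514],p)
for c in('side','top'):
    s=snap(c)
    for t in ('wheel_hub','handle_mid','pointer'):
        print(c,t,[(np.round(d['location'],4).tolist(),round(d['p'],2)) for d in ctrl.mark_of(s,t)[:2]])
    P=s['K']@(s['R']@np.array([.44,.225,.17])+s['t']);u,v=(P[:2]/P[2]).astype(int);print(c,u,v)
    w=40
    cv2.imwrite('pics/c5%s.png'%c,cv2.resize(s['frame'][v-30:v+30,u-w:u+w,::-1],None,fx=8,fy=8,interpolation=cv2.INTER_CUBIC))
E
```

```text
clock: 10.2
tool_pos: [0.4678, 0.1997, 0.3536]
orientation: [180.0, 0.0, -60.8]
force: [0.4, -0.8, -1.2]
opening: 0.0002
gripper_force: 1.0
clock: 10.5
tool_pos: [0.4641, 0.2021, 0.3538]
orientation: [-180.0, 0.0, -60.8]
force: [-0.3, -0.8, -1.0]
opening: 0.0006
gripper_force: 0.0
-500 [0.8 0.9] [463.7 201. ]
-504 [-3.5  3.1] [459.7 203.6]
-508 [-7.8  5. ] [455.9 206.5]
-512 [-12.2   6.6] [452.4 209.5]
-514 [-14.3   7.2] [450.7 211. ]
side wheel_hub [([0.5009, 0.2587, 0.1601], 0.61)]
side handle_mid [([0.444, 0.2137, 0.1879], 0.57)]
side pointer [([0.4155, 0.217, 0.1468], 0.61)]
side 319 190
top wheel_hub []
top handle_mid []
top pointer []
top 267 244
```

View pics/c5top.png

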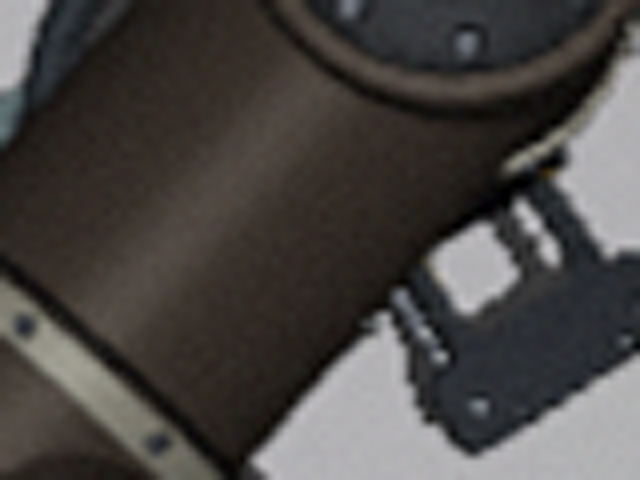

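View pics/c5side.png

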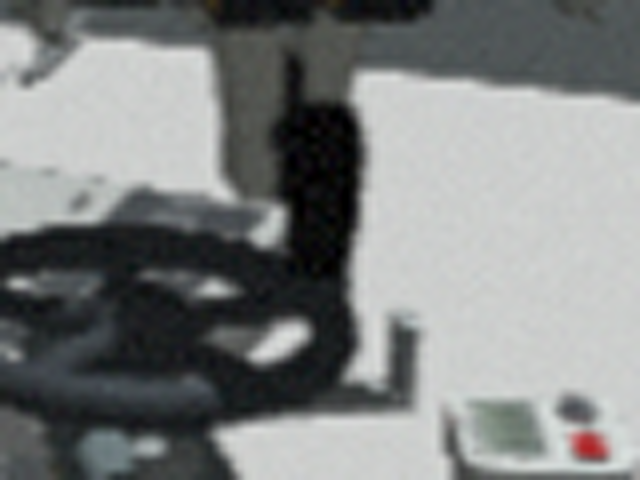

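The top view is blocked by the arm. The side crop shows the handle at (320,190), still left of the pointer tab at (403,355), so it is short of the pointer as planned. I'll back off, raise and move clear for an unobstructed measurement.

```bash
python3 -m inch '[1,8,0,0,0,0,0, 1,16,0,0,0,0,0, 1,16,0,-40,0,0,0, 1,16,0,-80,0,0,0, 1,16,0,-80,0,0,0]'
python3 -m inch '[1,-35,0,0,0,0,0, 1,-75,0,0,0,0,0, 1,-115,0,0,0,0,0, 1,-155,0,0,0,0,0, 1,-190,0,0,0,0,0]'
python3 -m inch '[1,-40,0,0,0,0,0, 1,-80,0,0,0,0,0, 1,-120,0,0,0,0,0, 1,-160,0,0,0,0,0, 1,-165,0,0,0,0,0]'
cat > meas.py <<'E'
from h import *
from scipy.optimize import least_squares
M={t:[] for t in('wheel_hub','handle_mid','pointer')}
for i in range(5):
  for c in('side','top'):
    s=snap(c)
    for t in M:
        d=ctrl.mark_of(s,t)[:1]
        if d and d[0]['p']>.4: M[t].append(np.r_[d[0]['location'],0 if c=='side' else 1])
    if i==0:
        u,v=(319,190) if c=='side' else (262,232)
        import sys
        cv2.imwrite('pics/%s%s.png'%(sys.argv[1],c),cv2.resize(s['frame'][v-45:v+45,u-60:u+60,::-1],None,fx=6,fy=6,interpolation=cv2.INTER_CUBIC))
for t in M:
    m=np.array(M[t])
    for k in(0,1):
        q=m[m[:,3]==k][:,:3]
        if len(q): print(t,k,len(q),np.median(q,0).round(4),q.std(0).round(4))
h,a,p=[np.array(M[t])[:,:2] for t in M]
# hub xy, pointer angle, wheel angle (rad, clockwise)
u=lambda f:np.array([np.cos(f),np.sin(f)])
f=lambda x:np.r_[(h-x[:2]).ravel(),(p-x[:2]-.088*u(x[2])).ravel(),(a-x[:2]-.062*u(x[2]-x[3])).ravel()]
r=least_squares(f,[.498,.2586,np.radians(-153),0],loss='soft_l1',f_scale=.003)
print(r.x[:2],np.degrees(r.x[2:]))
print(ctrl.get_obs()['clock'])
E
python3 meas.py m1
```

```text
clock: 11.4
tool_pos: [0.4736, 0.1876, 0.4393]
orientation: [-179.5, 0.0, -60.8]
force: [-0.5, 0.8, 0.3]
opening: 0.0006
gripper_force: 0.0
clock: 11.9
tool_pos: [0.3788, 0.3546, 0.4338]
orientation: [-180.0, 0.0, -60.8]
force: [0.1, -0.3, -0.1]
opening: 0.0002
gripper_force: 0.0
clock: 12.4
tool_pos: [0.2977, 0.5005, 0.4329]
orientation: [180.0, -0.0, -60.7]
force: [0.4, 0.0, 0.5]
opening: 0.0002
gripper_force: 0.0
wheel_hub 0 5 [0.4953 0.2584 0.1617] [0.0007 0.0008 0.0019]
wheel_hub 1 5 [0.4956 0.2608 0.1606] [0.0006 0.0007 0.0011]
handle_mid 0 5 [0.443  0.2148 0.1851] [0.0009 0.001  0.0019]
handle_mid 1 5 [0.4483 0.2214 0.1854] [0.0012 0.0017 0.0017]
pointer 0 5 [0.4166 0.2155 0.1478] [0.0021 0.0009 0.0013]
pointer 1 5 [0.4126 0.2168 0.147 ] [0.0007 0.0022 0.0007]
[0.49383642 0.25853874] [-151.84174354  -12.10374886]
14.4
```

View pics/m1top.png

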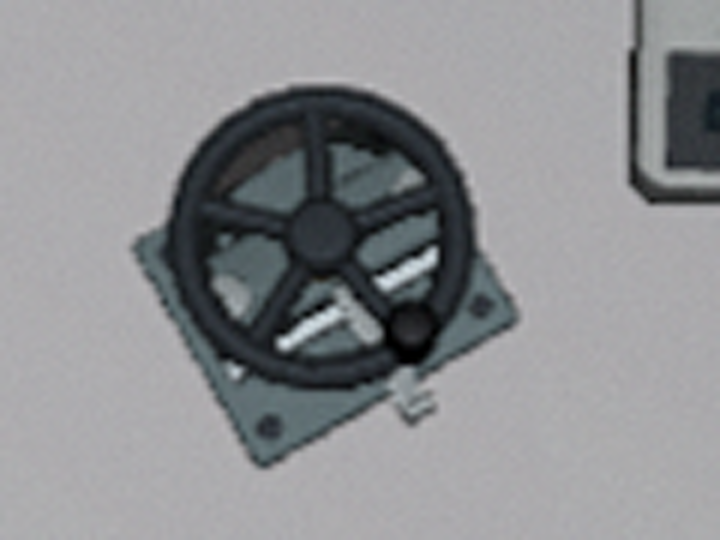

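The clear top crop shows the wheel centre at (321,234), the handle top at (412,327) and the pointer tab at (418,400). The base's left edge runs from (137,243) to (262,467), which gives the press yaw independently. I'll turn these pixels into angles.

```bash
cat > ang.py <<'E'
from h import *
def ray(s,c,z):
    uv=np.array([202+(c[0]+.5)/6-.5,187+(c[1]+.5)/6-.5,1])
    d=s['R'].T@np.linalg.solve(s['K'],uv); o=-s['R'].T@s['t']; return (o+d*(z-o[2])/d[2])[:2]
A=lambda v:np.degrees(np.arctan2(v[1],v[0]))
E
python3 - <<'E'
from ang import *
s=snap('top')
e=lambda a,b:A(ray(s,b,.01)-ray(s,a,.01))
print('yaw edges',e((137,243),(262,467)),e((262,467),(518,318))-90)
print('len',np.linalg.norm(ray(s,(262,467),.01)-ray(s,(518,318),.01)))
hub=ray(s,(321,235),.157);hd=ray(s,(412,326),.213);pt=ray(s,(418,400),.146)
for n,v in(('handle',hd),('pointer',pt)): print(n,v,np.linalg.norm(v-hub),A(v-hub))
print(hub)
# black handle / rim fit
f=s['frame'][187:277,202:322].astype(int); g=f.sum(2)
y,x=np.where(g<g.min()+35); print('dark',len(x),x.mean()*6+2.5,y.mean()*6+2.5,x.min()*6,x.max()*6,y.min()*6,y.max()*6)
# predicted handle top pixel for pointer angle
hub3=np.array([*hub,.213])
for a in(-150,-152,-154):
    for dth in(0,-10):
        P=hub3+[.062*np.cos(np.radians(a-dth)),.062*np.sin(np.radians(a-dth)),0];q=s['K']@(s['R']@P+s['t']);q=q[:2]/q[2];print(a,dth,(q-[202,187])*6+2.5)
E
```

```text
yaw edges -153.635505732488 -153.0072058454823
len 0.1460710674600098
handle [0.44348913 0.21858099] 0.06252222593036524 -143.92681569871775
pointer [0.41891706 0.21613541] 0.08474867807308321 -152.4029928716013
[0.49402369 0.25539521]
dark 25 406.65999999999997 343.54 384 432 312 360
-150 0 [398.82892787 334.1133547 ]
-150 -10 [418.6815564  318.53292742]
-152 0 [394.5408524  336.80502915]
-152 -10 [414.93925715 321.91897293]
-154 0 [390.15898843 339.3467668 ]
-154 -10 [411.07803388 325.17410421]
```

View pics/m1side.png

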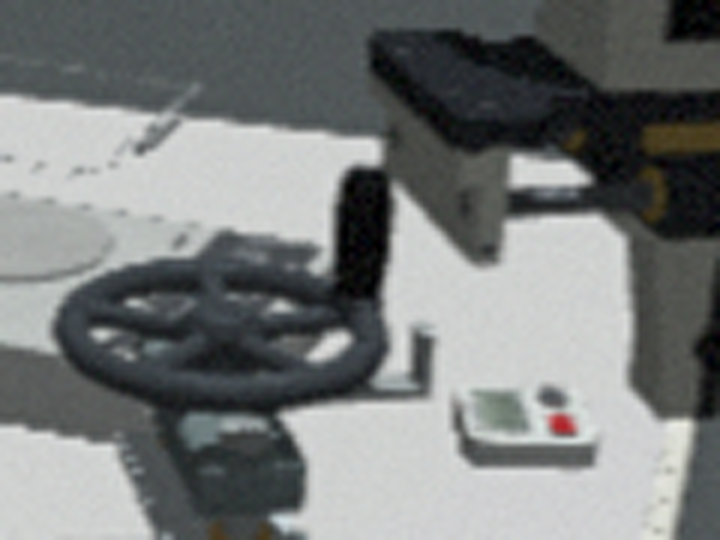

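The side view has the handle at (362,235) and the pointer at (422,360). My rays put the handle at -144° and the pointer at -153.3°, so about 9.5° (10 mm) remain. I'll go back, push 8 mm past the last contact, withdraw and re-measure.

```bash
python3 -m inch '[1,40,0,0,0,0,0, 1,80,0,0,0,0,0, 1,120,0,0,0,0,0, 1,155,0,0,0,0,0, 1,165,0,0,0,0,0]'
python3 -m inch '[1,40,0,0,0,0,0, 1,80,0,0,0,0,0, 1,120,0,0,0,0,0, 1,160,0,0,0,0,0, 1,190,0,0,0,0,0]'
python3 -m inch '[1,0,0,0,0,0,0, 1,0,0,30,0,0,0, 1,0,0,60,0,0,0, 1,0,0,80,0,0,0, 1,0,0,80,0,0,0]'
python3 -m inch '[1,-8,0,0,0,0,0, 1,-14,0,0,0,0,0, 1,-17,0,0,0,0,0, 1,-20,0,0,0,0,0, 1,-22,0,0,0,0,0]'
python3 -m inch '[1,-1,0,0,0,0,0, 1,-2,0,0,0,0,0, 1,-2,0,0,0,0,0, 1,-2,0,0,0,0,0]'
python3 -m inch '[1,10,0,0,0,0,0, 1,20,0,0,0,0,0, 1,20,0,-40,0,0,0, 1,20,0,-80,0,0,0, 1,20,0,-80,0,0,0]'
python3 -m inch '[1,-35,0,0,0,0,0, 1,-75,0,0,0,0,0, 1,-115,0,0,0,0,0, 1,-155,0,0,0,0,0, 1,-190,0,0,0,0,0]'
python3 -m inch '[1,-40,0,0,0,0,0, 1,-80,0,0,0,0,0, 1,-120,0,0,0,0,0, 1,-155,0,0,0,0,0, 1,-160,0,0,0,0,0]'
python3 meas.py m2
```

```text
clock: 14.95
tool_pos: [0.3803, 0.3511, 0.434]
orientation: [-180.0, 0.0, -60.9]
force: [0.7, 0.3, 0.6]
opening: 0.0006
gripper_force: 0.0
clock: 15.45
tool_pos: [0.4727, 0.1862, 0.4339]
orientation: [-180.0, -0.0, -60.8]
force: [1.5, 1.1, 0.4]
opening: -0.0001
gripper_force: 0.0
clock: 15.95
tool_pos: [0.4712, 0.1878, 0.351]
orientation: [179.7, -0.0, -60.8]
force: [-0.1, 0.2, -0.1]
opening: 0.0003
gripper_force: 0.0
clock: 16.45
tool_pos: [0.4613, 0.2073, 0.3544]
orientation: [-179.9, -0.0, -60.8]
force: [0.5, -1.7, 0.6]
opening: 0.0003
gripper_force: 1.0
clock: 16.85
tool_pos: [0.4603, 0.2087, 0.3536]
orientation: [180.0, 0.0, -60.8]
force: [0.2, -1.3, 0.3]
opening: 0.0008
gripper_force: 0.4
clock: 17.35
tool_pos: [0.4717, 0.191, 0.4392]
orientation: [-179.5, 0.0, -60.8]
force: [0.3, -0.1, -0.5]
opening: 0.0002
gripper_force: 0.0
clock: 17.85
tool_pos: [0.3769, 0.358, 0.4337]
orientation: [-180.0, 0.0, -60.8]
force: [1.2, 0.1, 0.3]
opening: 0.0006
gripper_force: 0.0
clock: 18.35
tool_pos: [0.2984, 0.4993, 0.4328]
orientation: [180.0, -0.0, -60.7]
force: [0.5, -0.6, 0.0]
opening: 0.0002
gripper_force: 0.0
wheel_hub 0 5 [0.4972 0.2581 0.161 ] [0.0017 0.0011 0.0014]
wheel_hub 1 5 [0.4963 0.26   0.1611] [0.0006 0.0012 0.0016]
handle_mid 0 5 [0.4387 0.2212 0.187 ] [0.0009 0.0008 0.0012]
handle_mid 1 5 [0.4424 0.2256 0.1848] [0.0012 0.0009 0.0011]
pointer 0 5 [0.4167 0.2156 0.1456] [0.0019 0.0014 0.0008]
pointer 1 4 [0.4127 0.2169 0.1463] [0.0019 0.0005 0.0012]
[0.49432465 0.25782129] [-152.40280019   -4.96697958]
20.35
```

View pics/m2top.png

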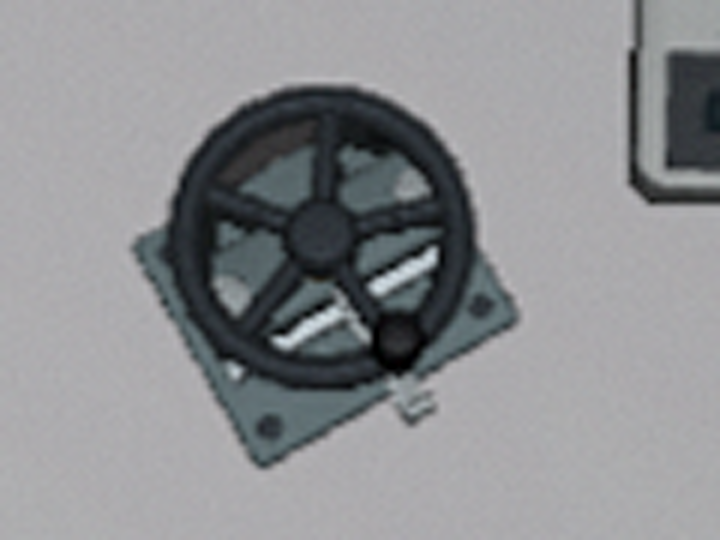

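The handle moved to crop pixel (398,337) against the pointer at (418,400), so a few degrees remain. I'll refine this numerically from the spoke directions, which lie in the wheel plane and have no height parallax.

```bash
cat > spoke.py <<'E'
from ang import *
from scipy.ndimage import map_coordinates
from scipy.optimize import minimize
s=snap('top')
G=np.mean([snap('top')['frame'].astype(float).sum(2) for _ in range(3)],0)
def val(P):
    q=s['K']@(s['R']@P+s['t'][:,None]); q=q[:2]/q[2]; return map_coordinates(G,[q[1],q[0]],order=1)
def circ(c,r,z,ph): return np.array([c[0]+r*np.cos(ph),c[1]+r*np.sin(ph),0*ph+z])
ph=np.radians(np.arange(0,360,2.))
# centre: rim dark annulus (z .149) with bright outside
fc=lambda c:sum(val(circ(c,r,.149,ph)).mean() for r in(.060,.064,.067))-sum(np.minimum(val(circ(c,r,.149,ph)),330).mean() for r in(.073,.076))
c=minimize(fc,[.496,.257],method='Nelder-Mead',options=dict(initial_simplex=[[.496,.257],[.5,.257],[.496,.261]])).x
print('centre',c)
d=np.arange(-160,-135,.25)
for z in(.147,.150,.153):
    S=[]
    for a in d:
        S.append(sum(val(circ(c,r,z,np.radians(a+72*k+w))).mean() for k in(1,2,3,4) for r in(.025,.03,.035,.04,.045) for w in [np.array([-4,-2,0,2,4.])]))
    S=np.array(S);w=np.clip(np.percentile(S,40)-S,0,None);i=S.argmin();m=abs(d-d[i])<7
    print(z,'spoke angle',d[i],(w*d)[m].sum()/w[m].sum())
# handle top disc, z .213, radius .062 : darkest
S=np.array([val(np.concatenate([circ(circ(c,.062,.213,np.radians(a))[:2],r,.213,ph) for r in(.003,.006,.009)],1)).mean() for a in d])
print('handle disc',d[S.argmin()],S.min(),S.max())
E
python3 spoke.py
```

```text
centre [0.49391786 0.25560246]
0.147 spoke angle -146.0 -147.31360308464002
0.15 spoke angle -154.5 -153.31584007737462
0.153 spoke angle -154.75 -153.962484764894
handle disc -151.25 87.71302683316789 142.2760875087677
```

```bash
cat > sil.py <<'E'
from ang import *
from scipy.optimize import minimize
from scipy.ndimage import map_coordinates
ph=np.radians(np.arange(0,360,5.))
circ=lambda c,r,z:np.array([c[0]+r*np.cos(ph),c[1]+r*np.sin(ph),0*ph+z]).T
for cam,thr in(('top',0),('side',0)):
    s=snap(cam); G=np.mean([snap(cam)['frame'].astype(float).sum(2) for _ in range(2)],0)
    pj=lambda P:(lambda q:q[:,:2]/q[:,2:])((s['K']@(s['R']@np.atleast_2d(P).T+s['t'][:,None])).T)
    def hullmask(P,k=8):
        u0,v0=(202,187) if cam=='top' else (259,145)
        m=np.zeros((90*k,120*k),np.uint8); h=cv2.convexHull(((pj(P)-[u0-.5,v0-.5])*k).astype(np.float32))
        cv2.fillConvexPoly(m,h.astype(np.int32),255); return cv2.resize(m,(120,90),interpolation=cv2.INTER_AREA)/255.
    u0,v0=(202,187) if cam=='top' else (259,145)
    I=G[v0:v0+90,u0:u0+120]
    D=np.clip((110-I)/60,0,1) # darkness: black grip
    v=lambda P:(lambda q:map_coordinates(I,[q[:,1]-v0,q[:,0]-u0],order=1))(pj(P))
    zs=.149
    fc=lambda c:sum(v(circ(c,r,zs)).mean() for r in(.061,.064,.067))-sum(np.minimum(v(circ(c,r,zs)),330).mean() for r in(.073,.076))
    c=minimize(fc,[.495,.256],method='Nelder-Mead',options=dict(initial_simplex=[[.495,.257],[.499,.257],[.495,.261]])).x
    def cost(x):
        p=x; m=hullmask(np.r_[circ(p,.0125,.160),circ(p,.0125,.212)])
        return ((D-m)**2)[hot].sum()
    # limit to neighbourhood of the handle
    hot=cv2.dilate((hullmask(np.r_[circ([.442,.2225],.0125,.159),circ([.442,.2225],.0125,.213)])>0).astype(np.uint8),np.ones((7,7)))>0
    if cam=='top':
        r=minimize(cost,[.442,.2225],method='Nelder-Mead',options=dict(initial_simplex=[[.442,.2225],[.447,.2225],[.442,.228]]))
        w=r.x-c; print(cam,'hub',c,'handle',r.x,np.linalg.norm(w)*1e3,A(w),r.fun)
    a=np.arange(-158,-140,.5); S=[cost(c+.062*np.array([np.cos(np.radians(t)),np.sin(np.radians(t))])) for t in a]
    print(cam,'hub',c,'on circle',a[np.argmin(S)],min(S).round(2), 'range',a[np.array(S)<min(S)*1.15+.1][[0,-1]],'I min/typ',I.min(),D.sum())
    al=-153.3; u=np.array([np.cos(np.radians(al)),np.sin(np.radians(al))])
    q=pj(np.array([*(c+.088*u),.146])); print('pointer predicted crop px',(q-[u0,v0])*6+2.5)
E
python3 sil.py; python3 -c "
from h import *; print(ctrl.get_obs()['clock'])"
```

```text
top hub [0.49363215 0.25554239] handle [0.44115393 0.22452659] 60.9585377671303 -149.4159579414932 37.52438773548635
top hub [0.49363215 0.25554239] on circle -150.0 37.87 range [-152.5 -148. ] I min/typ 1.0 227.625
pointer predicted crop px [[418.82321653 408.70652831]]
side hub [0.49298405 0.26391861] on circle -146.5 72.15 range [-158. -141.] I min/typ 4.5 827.1750000000001
pointer predicted crop px [[424.61362181 335.09914286]]
20.85
```

Pixel silhouettes put the handle at about -149.7° against the pointer at -153°, and the networks say 5° remain. I'll push 4 mm (about 3.7°) more.

```bash
python3 -m inch '[1,40,0,0,0,0,0, 1,80,0,0,0,0,0, 1,120,0,0,0,0,0, 1,155,0,0,0,0,0, 1,160,0,0,0,0,0]'
python3 -m inch '[1,40,0,0,0,0,0, 1,80,0,0,0,0,0, 1,120,0,0,0,0,0, 1,160,0,0,0,0,0, 1,190,0,0,0,0,0]'
python3 -m inch '[1,0,0,0,0,0,0, 1,0,0,30,0,0,0, 1,0,0,60,0,0,0, 1,0,0,80,0,0,0, 1,0,0,80,0,0,0]'
python3 -m inch '[1,-10,0,0,0,0,0, 1,-17,0,0,0,0,0, 1,-20,0,0,0,0,0, 1,-21,0,0,0,0,0, 1,-22,0,0,0,0,0]'
python3 -m inch '[1,-1,0,0,0,0,0, 1,-2,0,0,0,0,0, 1,-2,0,0,0,0,0, 1,-2,0,0,0,0,0]'
python3 -m inch '[1,10,0,0,0,0,0, 1,20,0,0,0,0,0, 1,20,0,-40,0,0,0, 1,20,0,-80,0,0,0, 1,20,0,-80,0,0,0]'
python3 -m inch '[1,-35,0,0,0,0,0, 1,-75,0,0,0,0,0, 1,-115,0,0,0,0,0, 1,-155,0,0,0,0,0, 1,-190,0,0,0,0,0]'
python3 -m inch '[1,-40,0,0,0,0,0, 1,-80,0,0,0,0,0, 1,-120,0,0,0,0,0, 1,-155,0,0,0,0,0, 1,-160,0,0,0,0,0]'
python3 meas.py m3; python3 sil.py
```

```text
clock: 21.35
tool_pos: [0.3784, 0.3544, 0.4341]
orientation: [-180.0, 0.0, -60.9]
force: [-0.2, 0.6, 1.4]
opening: 0.0002
gripper_force: 0.0
clock: 21.85
tool_pos: [0.4708, 0.1898, 0.4338]
orientation: [-180.0, -0.0, -60.8]
force: [0.2, 0.5, -0.6]
opening: 0.0006
gripper_force: 0.0
clock: 22.35
tool_pos: [0.4692, 0.1913, 0.351]
orientation: [179.7, -0.0, -60.8]
force: [-0.4, 1.2, 0.5]
opening: 0.0004
gripper_force: 0.0
clock: 22.85
tool_pos: [0.4594, 0.2107, 0.3544]
orientation: [-179.9, -0.0, -60.8]
force: [0.1, -1.7, 1.3]
opening: 0.0003
gripper_force: 0.9
clock: 23.25
tool_pos: [0.4584, 0.2121, 0.3536]
orientation: [180.0, 0.0, -60.8]
force: [0.7, -1.2, 0.8]
opening: 0.0005
gripper_force: 0.6
clock: 23.75
tool_pos: [0.4697, 0.1945, 0.4391]
orientation: [-179.5, 0.0, -60.8]
force: [0.8, -1.0, 1.2]
opening: 0.0004
gripper_force: 0.0
clock: 24.25
tool_pos: [0.3749, 0.3615, 0.4337]
orientation: [-180.0, 0.0, -60.8]
force: [0.5, -0.3, -0.9]
opening: 0.0004
gripper_force: 0.0
clock: 24.75
tool_pos: [0.2964, 0.5028, 0.4328]
orientation: [180.0, -0.0, -60.7]
force: [0.5, 0.0, -0.7]
openin
[... 178 characters left out ...]
 0.1859] [0.0233 0.0128 0.0738]
handle_mid 1 5 [0.4404 0.2305 0.1849] [0.0199 0.0897 0.0742]
pointer 0 5 [0.4169 0.217  0.1468] [0.0015 0.0015 0.0016]
pointer 1 5 [0.4139 0.2176 0.1467] [0.0007 0.0018 0.0013]
[0.4947545  0.25852686] [-152.42673141   -0.88051848]
26.75
top hub [0.49354916 0.25592823] handle [0.4371831  0.22937246] 62.3084440391795 -154.773448459498 34.409088331411
top hub [0.49354916 0.25592823] on circle -154.5 34.95 range [-156. -152.] I min/typ 0.0 226.65
pointer predicted crop px [[417.97176514 408.9402697 ]]
side hub [0.49247176 0.26374196] on circle -150.5 75.33 range [-158.  -142.5] I min/typ 1.0 799.4583333333333
pointer predicted crop px [[425.90992612 335.10925421]]
```

View pics/m3top.png

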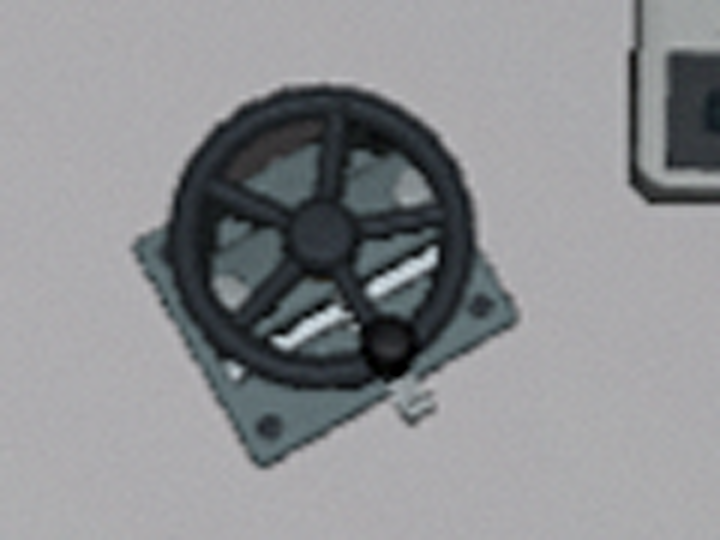

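The last crop shows the handle at (387,343), on the line from the hub (321,238) to the pointer tab (415,402). The networks put it 0.9° short and the pixel fit about 1° past, so it stands at the pointer. The robot is clear and nothing else has been moved.

```bash
python3 -c "
from plant import ctrl; print(ctrl.close_job())"
```

```text
the job is handed in; nothing more can be done
None
```

I pushed the wheel one full turn clockwise and handed the job in: the handle stands at the pointer to within about 1°, the gripper never gripped it, and the loose things were left where they stood.

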